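# Change over to the next job from the drawer behind the dust bell and the bottle

### The arm

A 6-joint arm with a two-finger parallel gripper is mounted at the origin on a cart in front of the work surface, level with it; the furniture and walls round the work are solid. World frame = base frame: x ahead of the robot, y to its left, z up, the work surface at z = 0. Lengths are in mm, angles in rad, forces in N, time in s.
With the tool pointing down it reaches from about 350 to 875 mm from the base axis. Payload 4.2 kg.
Tool frame: the origin (TCP) lies between the finger pads; the fingertips stand 25 mm ahead of it and the grasp point (between the pads) lies 6 mm ahead of it; z points along the fingers, y is the line along which they close (so a half turn about z gives the same grasp; the last joint's range is limited). The gripper opens to 85 mm and grips with 20 to 120 N. Pads are 22 mm wide; open, the fingers measure 114 mm over their backs; the gripper's body (76 mm by 85 mm) begins 54 mm behind the grasp point. The pads swing forward as they close: fully open they stand 13 mm farther back than shut.
Start: joints at [1.432, 0.385, 0.008, 0, -1.194, -0.259], TCP at [242.086, 576.189, 256.312] pointing down, gripper open.
Joint ranges: [-3.14, 3.14], [-1.21, 2.06], [-1.07, 1.41], [-3.16, 2.05], [-2.99, -0.16], [-3.1, 3.1]. Speed limits (rad/s): [2.79, 2.79, 3.14, 3.14, 3.14, 3.14].

### API

Orientations are given as a unit quaternion [x, y, z, w].
In Python, from bench import read_state, imaging, workorder, nets gives the robot as it stands.
- The arm moves only by the tool apply_moves, never from a script. Its argument "rows" is a list of rows, each an object with "hand": the opening, from -1 (shut) to 1 (fully open); "delta_pos": the shift along the tool's x, y, z in mm, a list of three; "yaw": the turn about the tool's z in rad. A call has 1 to 12 rows; each row is the pose to reach, as a shift and turn from the pose commanded when the call began, along the tool's axes at that moment; what a row does not reach only later rows make up. A row lasts 1/12 s, in which the tool goes at most 41.7 mm and 7.16 degrees, less where a joint would pass 70% of its speed; a pose out of reach is approached as far as the arm can. A call with a gripper value outside its range is refused whole. The fingers move at their own pace and stop on an object; the grip force is fixed at half the most. Time passes only in rows, so rows that repeat a pose let the fingers close. It gives the time, the measured TCP pose, the force, the opening and the grip force at its end, in the units of the state.
- read_state(): the state, without advancing time (a new reading comes with each control period).
- imaging.get_image(name): name is "scene" or "top"; returns a dict with "pixels" (480x640x3 uint8, red, green, blue), "fx", "fy", "cx", "cy" (pixels), "dist" ([k1, k2, p1, p2, k3] as OpenCV has them; the pictures are not rectified), "xyz" and "rotation" of the camera in the world. Camera axes: x right, y down, z forward; pixel columns grow to the right and rows downward; lengths in mm; the calibration is good to about 2 mm. A picture is of the moment at which its call begins. There is no depth.
- workorder.job_done(): hands the job in; it is judged then, once.
Trained networks look in the newest picture that a camera, given by its name, has taken for a name from the list of things; names that differ only in an ending like _2 or _b are one class to them, and where a whole thing is asked for, a point or a joint stands for the part that bears it (a point fixed in the world has none). Each returns a list of dicts, best first, with "score" (0 to 1); they miss things now and then, are a little off and sometimes report something else, mostly with a low value. They report only what shows in the picture. A call takes as long as a camera call. They do not tell look-alikes from the thing itself.
- nets.find_in(camera, query): "location" ([row, column] in pixels, amid what is visible of it).
- nets.pinpoint(camera, query): "location" ([row, column] in pixels: a listed point, or the origin of a listed thing).
The state is a dict: "clock": time; "joints": joint angles; "joint_vel": joint speeds; "joint_efforts": joint torques, N m; "position": TCP position; "ee_rot": TCP orientation; "contact_force": force on the tool from outside, world axes, zero at the start; "wrist_torque": the same for the moment, N m; "gripper_width": finger opening in mm; "grasp_force": force on a finger pad.
Only numpy, scipy, OpenCV 4.12 (cv2) and the standard library are available. Lean on these libraries where they do the work, as an engineer would, in place of code of your own. Each camera call takes 0.05 s, during which the arm holds its last target. There are 200 camera calls.

### The job

Change over to the next job: the dust bell and the brown bottle stand in the way of the drawer of the glass-topped case, so first set both aside on the green mat while the drawer is still shut, then pull the drawer open, lay the small tin (the finished job) from the leather work pad in the drawer and the large tin (the next job) from the drawer on the middle of the leather work pad, both flat, glass up. Then push the drawer fully shut and stand the bell and the bottle back where each stood at the start. Never tip the bell, the bottle or a tin over.

Things in the scene. Friction and masses are not known exactly. Their poses are not given: they have to be found in the camera images.
- dust_bell: Whitish glass dust bell, 80 mm across, 60 mm high, standing in front of the drawer. Origin: centre of its underside, z up. Its shoulder is 42 mm above the underside; on top is a knob 18 mm across, from 42 to 60 mm above the underside: lift it by the knob. Where it stands at the start is where it must return.
- bottle: Brown glass bottle with black cap, 46 mm in diameter up to 80 mm height, cap 26 mm in diameter up to 96 mm. Stands upright in front of the drawer beside the bell (either may be the left one, centres 100 to 120 mm apart). Origin: centre of its underside, z up. Grip the body from above. Where it stands at the start is where it must return.
- small_tin: Small round aluminium tin with glazed lid (finished job), 47 mm across the rim, 14 mm high, lying on the leather work pad. Origin: centre of its underside, z up. Its solid part is a square, 40 mm along its own x and y: grip across its own x or y.
- large_tin: Large round aluminium tin with glazed lid (next job), 62 mm across the rim, 17 mm high, lying in the left bay (+y side) of the drawer, seen through the glass top. Origin: centre of its underside, z up. Its solid part is a square, 54 mm along its own x and y: grip across its own x or y. It moves along with the drawer.
- drawer (a joint): Drawer of the low glass-topped wooden case (190 mm wide, 62 mm high, fixed to the bench). 0 = shut, 0.125 m = fully open, sliding towards the robot along -x of point drawer_knob. It runs with about 1 N of friction and stays where it is left; it may stand up to 10 mm open at the start.
- drawer_knob (a point): Centre of the drawer's round brass knob, 22 mm in front of the drawer front, 34 mm above the bench; the knob's head is 20 mm in diameter. x axis points into the case (the drawer opens along -x), y to the left, z up. Pinch it across y from above. The drawer front is 8 mm thick, 58 mm high above the bench.
- drawer_floor (a point): Middle of the drawer's inner floor, 10 mm above the bench, moving with the drawer; axes as the knob's. Inside it is 130 mm along x, 160 mm along y; walls 26 mm high; a 3 mm divider 22 mm high runs along x through the middle: two bays, centres 41 mm to the left (+y, large tin) and right (-y, empty). Fully open, this point stands 60 mm in front of the case, whose top is 62 mm high.
- bench_mat: Dark green bench mat with a pale border line, 220 x 140 x 3 mm, fixed: the side area where the bell and the bottle stand for the time being. Origin: centre of its underside; long side along its x, top 3 mm up.
- work_pad: Brown leather work pad with a pale stitched line near its edge, 150 x 106 mm, top 5 mm above the bench, fixed. Origin: centre of its underside, long side along its x. The pad and the mat lie on either side of the case; which is on which side varies.
Things that resemble listed ones, but are neither listed nor needed, are in the scene too. Leave any orange look-alike of the small_tin alone.

How it is judged (in metres and radians):
On the way, in this order (a step that is already met when the one before it is completed fails the run):
1. bell and bottle stand released on the green mat, the drawer not yet opened (x of dust_bell in the frame of bench_mat between -0.095 and 0.095 m and y of dust_bell in the frame of bench_mat between -0.058 and 0.058 m and height (world z) of each of dust_bell, bottle below 0.008 m and angle between each of dust_bell, bottle's own z axis and vertical below 0.1 rad and linear speed of each of dust_bell, bottle below 0.03 m/s and contact force between each of dust_bell, bottle and the fingers below 0.1 N and x of bottle in the frame of bench_mat between -0.095 and 0.095 m and y of bottle in the frame of bench_mat between -0.058 and 0.058 m and value of joint drawer below 0.02 m), for 0.2 s.
2. small tin lies in the drawer and large tin on the leather work pad, while bell and bottle stand on the mat (x of small_tin in the frame of drawer_floor between -0.05 and 0.05 m and y of small_tin in the frame of drawer_floor between -0.068 and 0.068 m and z of small_tin in the frame of drawer_floor below 0.006 m and linear speed of each of small_tin, large_tin below 0.02 m/s and angle between each of small_tin, large_tin, dust_bell, bottle's own z axis and vertical below 0.1 rad and horizontal distance between large_tin and work_pad below 0.025 m and z of large_tin in the frame of work_pad between 0.002 and 0.01 m and x of dust_bell in the frame of bench_mat between -0.095 and 0.095 m and y of dust_bell in the frame of bench_mat between -0.058 and 0.058 m and height (world z) of each of dust_bell, bottle below 0.008 m and linear speed of each of dust_bell, bottle below 0.03 m/s and contact force between each of dust_bell, bottle and the fingers below 0.1 N and x of bottle in the frame of bench_mat between -0.095 and 0.095 m and y of bottle in the frame of bench_mat between -0.058 and 0.058 m), for 0.2 s.
At the end, for the whole second after the job is handed in: The drawer is shut (within 6 mm); the small tin lies flat on the drawer's floor; the large tin lies flat on the leather work pad with its centre within 25 mm of the pad's middle; the bell and the bottle stand upright within 15 mm of where each stood at the start; all is at rest (distance of each of dust_bell, bottle from where it was at the start of the episode below 0.015 m and linear speed of each of dust_bell, bottle, small_tin, large_tin below 0.02 m/s and angle between each of dust_bell, bottle, small_tin, large_tin's own z axis and vertical below 0.1 rad and x of small_tin in the frame of drawer_floor between -0.05 and 0.05 m and y of small_tin in the frame of drawer_floor between -0.068 and 0.068 m and z of small_tin in the frame of drawer_floor below 0.006 m and horizontal distance between large_tin and work_pad below 0.025 m and z of large_tin in the frame of work_pad between 0.002 and 0.01 m and value of joint drawer below 0.006 m); the robot touches nothing.
It fails at once if the bell, the bottle or a tin is tipped over (angle between any of dust_bell, bottle, large_tin, small_tin's own z axis and vertical above 0.7 rad).
It also fails if it takes over 131 s, if anything falls off the work surface, if the arm or the gripper's body presses on something with over 40 N, if the wrist force passes 120 N, or if a joint passes its speed limit or range.

## Working session

There is one attempt and no reset: what is moved stays moved. The work goes in short steps, Python scripts to look and compute and a tool call to move; the robot and the scene stay as the last step left them, time stands still between calls to the robot, and variables do not carry over. Pictures are saved under pics/ and viewed, at most 14 in all, crops included, and the job is handed in when it is done.

Besides the shell and the picture viewer there is one more tool, called after ">>>" as name(argument=value, ...), one argument or row to a line, values as JSON. apply_moves: Moves the arm, as the interface text tells. Its arguments: {"type":"object","properties":{"rows":{"type":"array"}},"required":["rows"]}

```bash
mkdir -p pics; cat > h.py <<'E'
import numpy as np, cv2
from bench import read_state, imaging, workorder, nets
def K(im): return np.array([[im['fx'],0,im['cx']],[0,im['fy'],im['cy']],[0,0,1.]])
def R(im):
    r=np.array(im['rotation'],float)
    if r.shape==(3,3): return r
    from scipy.spatial.transform import Rotation
    return Rotation.from_quat(r).as_matrix()
def w(im,rc,z):
    "pixel (row,col) -> world xy at height z"
    p=cv2.undistortPoints(np.array([[[rc[1],rc[0]]]],float),K(im),np.array(im['dist'],float))[0,0]
    d=R(im)@np.array([p[0],p[1],1]); c=np.array(im['xyz'],float)
    return (c+d*(z-c[2])/d[2])[:2].round(1)
def px(im,P):
    r=R(im); t=-r.T@np.array(im['xyz'],float)
    q=cv2.projectPoints(np.array(P,float).reshape(-1,3),cv2.Rodrigues(r.T)[0],t,K(im),np.array(im['dist'],float))[0][:,0]
    return q[:,::-1].round(1)
def save(im,n,crop=None,s=1):
    a=im['pixels'][:,:,::-1]
    if crop: a=a[crop[0]:crop[1],crop[2]:crop[3]]
    cv2.imwrite('pics/'+n,cv2.resize(a,None,fx=s,fy=s,interpolation=cv2.INTER_CUBIC))
E
python3 - <<'E'
from h import *
s=read_state(); print({k:s[k] for k in('clock','position','ee_rot','gripper_width')})
Z=dict(dust_bell=0,bottle=0,small_tin=5,large_tin=10,drawer_knob=34,drawer_floor=10,bench_mat=0,work_pad=0)
for c in('scene','top'):
    im=imaging.get_image(c); save(im,c+'0.png'); print(c,im['xyz'],im['rotation'])
    for q,z in Z.items():
        print(c,q,[(round(d['score'],2),np.round(d['location']).tolist(),w(im,d['location'],z).tolist()) for d in nets.pinpoint(c,q)][:3])
E
```

```text
{'clock': 0.0, 'position': array([241.88469689, 575.71570512, 255.21125336]), 'ee_rot': array([ 9.80265654e-01, -1.97681641e-01, -1.80868537e-04,  1.08792437e-03]), 'gripper_width': 85.38342992600572}
scene [  37.86929311 -544.4901369   630.309605  ] [ 0.8252471  -0.32881293  0.17611423 -0.42406729]
scene dust_bell [(0.94, [313.0, 300.0], [495.0, -22.6]), (0.23, [268.0, 309.0], [592.2, 60.3])]
scene bottle [(0.76, [286.0, 256.0], [483.8, 85.9]), (0.27, [270.0, 310.0], [590.2, 55.3])]
scene small_tin [(0.79, [212.0, 265.0], [657.3, 275.9]), (0.63, [230.0, 213.0], [528.2, 291.9])]
scene large_tin [(0.5, [253.0, 329.0], [647.0, 59.7])]
scene drawer_knob [(0.57, [268.0, 308.0], [561.7, 29.5])]
scene drawer_floor [(0.7, [261.0, 343.0], [648.5, 24.2]), (0.67, [248.0, 328.0], [658.7, 75.1])]
scene bench_mat [(0.61, [404.0, 402.0], [472.7, -269.8])]
scene work_pad [(0.9, [235.0, 214.0], [525.1, 282.1]), (0.29, [268.0, 309.0], [594.6, 61.5])]
top [456.02919981 -12.91660427 971.41912752] [ 0.71131398 -0.69852194  0.04057657 -0.0667312 ]
top dust_bell [(0.67, [294.0, 349.0], [493.0, -26.0])]
top bottle [(0.6, [298.0, 283.0], [483.9, 90.5])]
top small_tin [(0.62, [200.0, 180.0], [657.5, 284.4]), (0.56, [273.0, 170.0], [524.2, 292.9])]
top large_tin [(0.65, [297.0, 283.0], [485.0, 89.1])]
top drawer_knob [(0.72, [254.0, 318.0], [559.4, 29.0])]
top drawer_floor []
top bench_mat [(0.93, [312.0, 484.0], [467.5, -262.2])]
top work_pad [(0.7, [272.0, 172.0], [526.4, 292.4])]
```

View pics/top0.png

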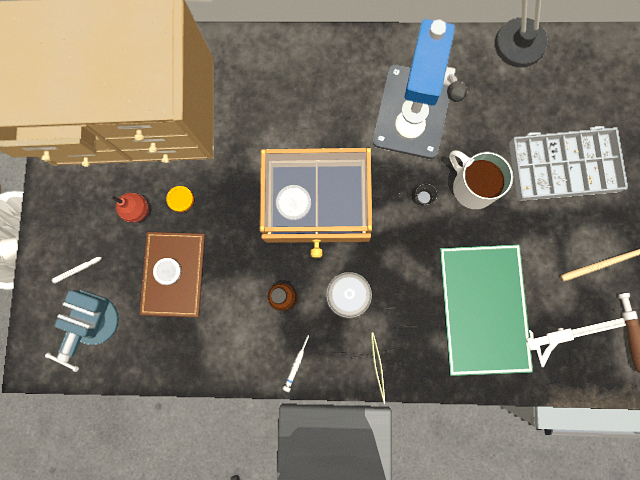

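View pics/scene0.png

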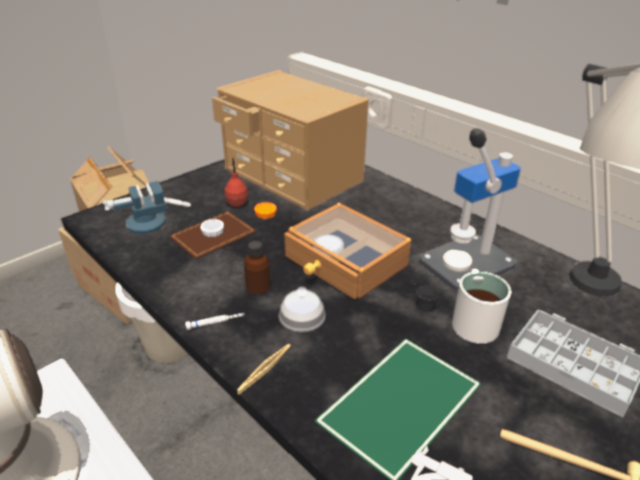

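The top view shows the bell at (295,349), the bottle at (296,283), the knob at (253,317) and the large tin at (203,293) under glass. The pad is at (273,172) and the mat at (311,486).

There are two small-tin candidates. The white-lidded one at (271,167) lies on the pad. The orange one at (199,180) is the look-alike. I'll enlarge to confirm and to check the yaw.

```bash
python3 - <<'E'
from h import *
im=imaging.get_image('top')
a=im['pixels'][:,:,::-1]
u=lambda r0,r1,c0,c1:cv2.resize(a[r0:r1,c0:c1],(400,400),interpolation=cv2.INTER_CUBIC)
cv2.imwrite('pics/c1.png',np.hstack([u(180,280,130,230)[:, :],u(153,253,260,360)]))
hsv=cv2.cvtColor(a,cv2.COLOR_BGR2HSV)
def rect(mask,z,n):
    m=cv2.morphologyEx(mask.astype(np.uint8),cv2.MORPH_CLOSE,np.ones((7,7)))
    k,l,st,_=cv2.connectedComponentsWithStats(m); i=1+st[1:,4].argmax()
    cs=cv2.findContours((l==i).astype(np.uint8),0,1)[0][0][:,0]
    P=np.array([w(im,(y,x),z) for x,y in cs],np.float32); print(n,cv2.minAreaRect(P))
H,S,V=hsv[...,0].astype(int),hsv[...,1],hsv[...,2]
g=(H>60)&(H<95)&(S>60)&(V>40); rect(g,3,'mat')
c=np.zeros_like(g); c[225:325,135:210]=1; rect(c&((H<15)&(S>90)&(V>45)),5,'pad')
c=np.zeros_like(g); c[140:250,250:380]=1; rect(c&((H<22)&(S>90)&(V>90)),62,'case')
print([w(im,p,62).tolist() for p in((149,262),(149,371),(241,262),(241,371))])
for cam in('scene','top'):
    im2=imaging.get_image(cam)
    for q in('dust_bell','bottle','small_tin','large_tin'):
        print(cam,q,[(round(d['score'],2),np.round(d['location'],1).tolist()) for d in nets.find_in(cam,q)][:3])
E
```

```text
mat ((472.83074951171875, -263.0063171386719), (221.4036102294922, 141.54510498046875), 3.8299758434295654)
pad ((523.4722900390625, 290.1907043457031), (107.1810073852539, 150.6153106689453), 88.90281677246094)
case ((653.2230224609375, 34.058956146240234), (176.16018676757812, 191.3128662109375), 1.3759349584579468)
[[738.3, 128.3], [740.2, -60.2], [577.3, 122.3], [580.3, -61.4]]
scene dust_bell [(0.74, [310.2, 301.6]), (0.45, [268.6, 255.3])]
scene bottle [(0.57, [267.3, 253.1])]
scene small_tin [(0.63, [210.6, 264.2]), (0.55, [228.7, 209.9])]
scene large_tin [(0.23, [264.9, 325.3])]
top dust_bell [(0.84, [295.0, 350.8]), (0.52, [236.3, 318.2])]
top bottle [(0.87, [294.2, 280.2]), (0.57, [235.1, 316.3])]
top small_tin [(0.7, [271.1, 166.5]), (0.7, [199.0, 179.3])]
top large_tin []
```

View pics/c1.png

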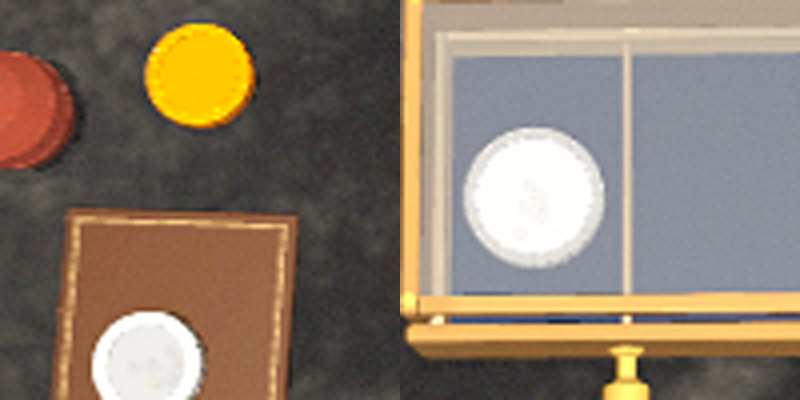

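The white-lidded tin on the pad, at (271,167) px in the top view, is small_tin. It lies on the leather and isn't orange. The large tin sits in the left bay, and the drawer stands slightly open.

```bash
cat >> h.py <<'E'
def go(x,y,z,a=None):
    "tool-axis delta and yaw to world TCP x,y,z (mm) with tool-x heading a (rad)"
    from scipy.spatial.transform import Rotation as Ro
    s=read_state(); M=Ro.from_quat(s['ee_rot']).as_matrix(); p=np.array(s['position'])
    h=np.arctan2(M[1,0],M[0,0]); d=M.T@(np.array([x,y,z])-p)
    print('to',(x,y,z),'delta',d.round(1).tolist(),'yaw',None if a is None else round(h-a,3),'at',p.round(1).tolist(),'h',round(h,3))
def circ(im,r0,r1,c0,c1,f,z):
    m=np.zeros((480,640),np.uint8); hsv=cv2.cvtColor(im['pixels'],cv2.COLOR_RGB2HSV).astype(int)
    m[r0:r1,c0:c1]=f(hsv[...,0],hsv[...,1],hsv[...,2])[r0:r1,c0:c1]
    n,l,st,ce=cv2.connectedComponentsWithStats(m); i=1+st[1:,4].argmax()
    cs=cv2.findContours((l==i).astype(np.uint8),0,1)[0][0][:,0]
    P=np.array([w(im,(y,x),z) for x,y in cs],np.float32)
    (cx,cy),r=cv2.minEnclosingCircle(P); return ce[i][::-1].round(1).tolist(),w(im,ce[i][::-1],z).tolist(),(round(cx,1),round(cy,1)),round(r,1)
E
python3 - <<'E'
from h import *
im=imaging.get_image('top')
W=lambda H,S,V:(V>150)&(S<60)
print('bell z0',circ(im,265,325,320,378,lambda H,S,V:(V>95)&(S<60),0))
print('small z19',circ(im,250,295,145,190,W,19))
print('large z27',circ(im,178,228,270,314,lambda H,S,V:(V>200)&(S<40),27))
print('bottle',circ(im,275,320,262,302,lambda H,S,V:(H<15)&(S>110)&(V>40),40))
print('cap px->z96',w(im,(295.5,278.5),96),'knob60',w(im,(294,349),60))
s=imaging.get_image('scene')
print('scene cap', w(s,(247,256),96),'bellknob',w(s,(293,301.5),60))
print(px(im,[[484,88,96],[484,88,0],[494,-25,60],[494,-25,0]]),px(s,[[484,88,96],[484,88,0],[494,-25,60],[494,-25,0]]))
a=np.vstack([cv2.resize(im['pixels'][265:325,255:385,::-1],None,fx=5,fy=5,interpolation=2),cv2.resize(s['pixels'][235:335,225:355,::-1],(650,300*1),interpolation=2)])
cv2.imwrite('pics/c2.png',a)
go(494,-25,200,0)
E
```

```text
bell z0 ([296.4, 348.6], [489.3, -25.9], (483.4, -24.5), 64.6)
small z19 ([271.0, 166.3], [527.0, 296.3], (527.4, 295.7), 25.0)
large z27 ([201.7, 293.1], [653.0, 74.9], (652.9, 74.7), 31.1)
bottle ([297.0, 283.4], [484.8, 85.4], (485.4, 88.0), 25.1)
cap px->z96 [485.3  87.4] knob60 [491.2 -25.7]
scene cap [481.8  75.4] bellknob [485.3 -38. ]
[[296.3 278.1]
 [298.1 284.3]
 [292.3 348.6]
 [293.7 348.1]] [[243.5 252.6]
 [285.9 255.9]
 [287.  300.2]
 [313.7 300.6]]
to (494, -25, 200) delta [465.1, 456.7, 56.3] yaw -0.398 at [242.1, 576.2, 256.3] h -0.398
```

View pics/c2.png

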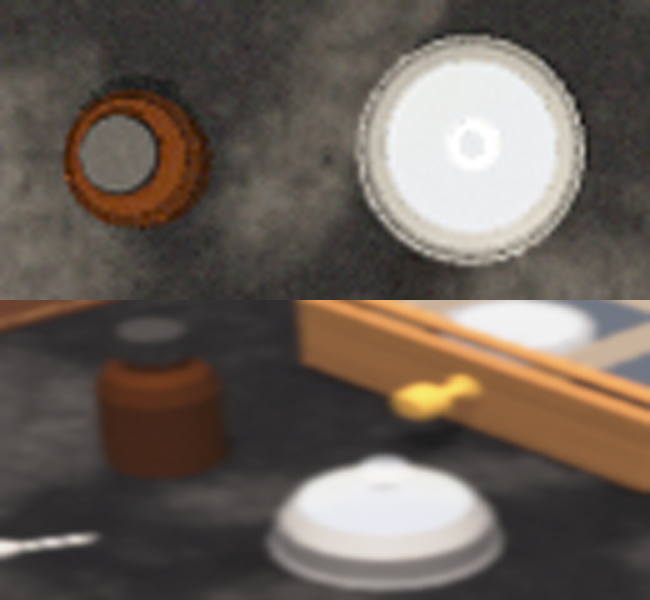

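>>> apply_moves(
  rows=[
    {"hand":1,"delta_pos":[464.5,459,56],"yaw":-0.398},
    {"hand":1,"delta_pos":[464.5,459,56],"yaw":-0.398},
    {"hand":1,"delta_pos":[464.5,459,56],"yaw":-0.398},
    {"hand":1,"delta_pos":[464.5,459,56],"yaw":-0.398},
    {"hand":1,"delta_pos":[464.5,459,56],"yaw":-0.398},
    {"hand":1,"delta_pos":[464.5,459,56],"yaw":-0.398},
    {"hand":1,"delta_pos":[464.5,459,56],"yaw":-0.398},
    {"hand":1,"delta_pos":[464.5,459,56],"yaw":-0.398},
    {"hand":1,"delta_pos":[464.5,459,56],"yaw":-0.398},
    {"hand":1,"delta_pos":[464.5,459,56],"yaw":-0.398},
    {"hand":1,"delta_pos":[464.5,459,56],"yaw":-0.398},
    {"hand":1,"delta_pos":[464.5,459,56],"yaw":-0.398},
  ],
)

```text
clock: 2.55
position: [433.5, 114.2, 214.0]
ee_rot: [1.0, 0.0, 0.001, -0.0]
contact_force: [0.7, 0.1, 0.6]
gripper_width: 85.4
grasp_force: 0.0
```

```bash
python3 -c "
from h import *
go(492,-27,150,0)"
```

```text
to (492, -27, 150) delta [58.3, 141.3, 64.0] yaw 0.001 at [433.5, 114.2, 214.0] h 0.001
```

>>> apply_moves(
  rows=[
    {"hand":0,"delta_pos":[58.3,141.3,64],"yaw":0},
    {"hand":0,"delta_pos":[58.3,141.3,64],"yaw":0},
    {"hand":0,"delta_pos":[58.3,141.3,64],"yaw":0},
    {"hand":0,"delta_pos":[58.3,141.3,64],"yaw":0},
    {"hand":0,"delta_pos":[58.3,141.3,64],"yaw":0},
    {"hand":0,"delta_pos":[58.3,141.3,64],"yaw":0},
    {"hand":0,"delta_pos":[58.3,141.3,64],"yaw":0},
  ],
)

```text
clock: 3.13
position: [491.6, -25.3, 149.7]
ee_rot: [1.0, -0.0, 0.0, 0.0]
contact_force: [-0.2, 0.5, 0.0]
gripper_width: 43.0
grasp_force: 0.0
```

```bash
python3 -c "
from h import *
go(492,-27,69,0)
im=imaging.get_image('top'); save(im,'g1.png',(220,340,270,420),4)
im=imaging.get_image('scene'); print(px(im,[[492,-27,125],[492,-27,60]]))"
```

```text
to (492, -27, 69) delta [0.4, 1.7, 80.7] yaw -0.0 at [491.6, -25.3, 149.7] h -0.0
[[256.8 299.6]
 [288.1 300.1]]
```

View pics/g1.png

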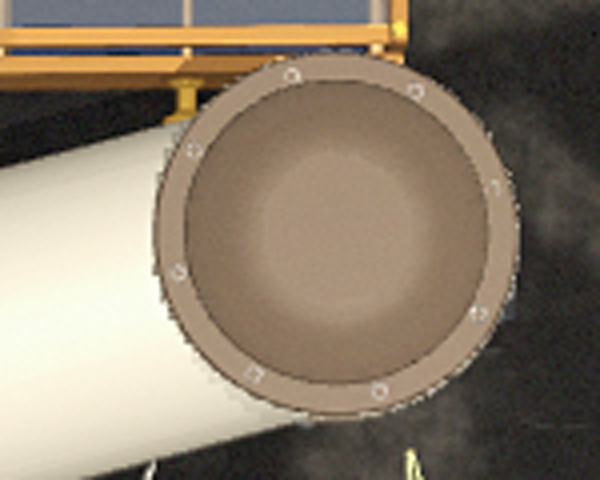

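The arm hides the bell in the top view, so I'll descend on the measured pose, close, and lift a little.

>>> apply_moves(
  rows=[
    {"hand":0,"delta_pos":[0.4,0.5,35],"yaw":0},
    {"hand":0,"delta_pos":[0.4,0.5,60],"yaw":0},
    {"hand":0,"delta_pos":[0.4,0.5,75],"yaw":0},
    {"hand":0,"delta_pos":[0.4,0.5,81],"yaw":0},
    {"hand":0,"delta_pos":[0.4,0.5,81],"yaw":0},
    {"hand":-1,"delta_pos":[0.4,0.5,81],"yaw":0},
    {"hand":-1,"delta_pos":[0.4,0.5,81],"yaw":0},
    {"hand":-1,"delta_pos":[0.4,0.5,81],"yaw":0},
    {"hand":-1,"delta_pos":[0.4,0.5,81],"yaw":0},
    {"hand":-1,"delta_pos":[0.4,0.5,81],"yaw":0},
  ],
)

```text
clock: 4.07
position: [493.2, -25.1, 70.3]
ee_rot: [1.0, 0.0, 0.002, -0.001]
contact_force: [-0.0, 2.9, 5.4]
gripper_width: 17.5
grasp_force: 58.9
```

>>> apply_moves(
  rows=[
    {"hand":-1,"delta_pos":[0,0,-15],"yaw":0},
    {"hand":-1,"delta_pos":[0,0,-40],"yaw":0},
    {"hand":-1,"delta_pos":[3,25,-45],"yaw":0},
    {"hand":-1,"delta_pos":[10,60,-45],"yaw":0},
    {"hand":-1,"delta_pos":[15,95,-45],"yaw":0},
    {"hand":-1,"delta_pos":[20,130,-45],"yaw":0},
    {"hand":-1,"delta_pos":[24,165,-45],"yaw":0},
    {"hand":-1,"delta_pos":[28,200,-45],"yaw":0},
    {"hand":-1,"delta_pos":[30,225,-45],"yaw":0},
    {"hand":-1,"delta_pos":[30,235,-45],"yaw":0},
    {"hand":-1,"delta_pos":[30,235,-45],"yaw":0},
    {"hand":-1,"delta_pos":[30,235,-45],"yaw":0},
  ],
)

```text
clock: 5.07
position: [521.3, -260.7, 113.4]
ee_rot: [1.0, -0.001, -0.0, -0.0]
contact_force: [-0.0, 0.3, -1.5]
gripper_width: 17.1
grasp_force: 58.8
```

```bash
python3 -c "
from h import *
go(523,-260,74,0)
im=imaging.get_image('scene'); save(im,'g2.png',(200,480,200,600),2)"
```

```text
to (523, -260, 74) delta [1.8, -0.7, 39.4] yaw -0.001 at [521.3, -260.7, 113.4] h -0.001
```

View pics/g2.png

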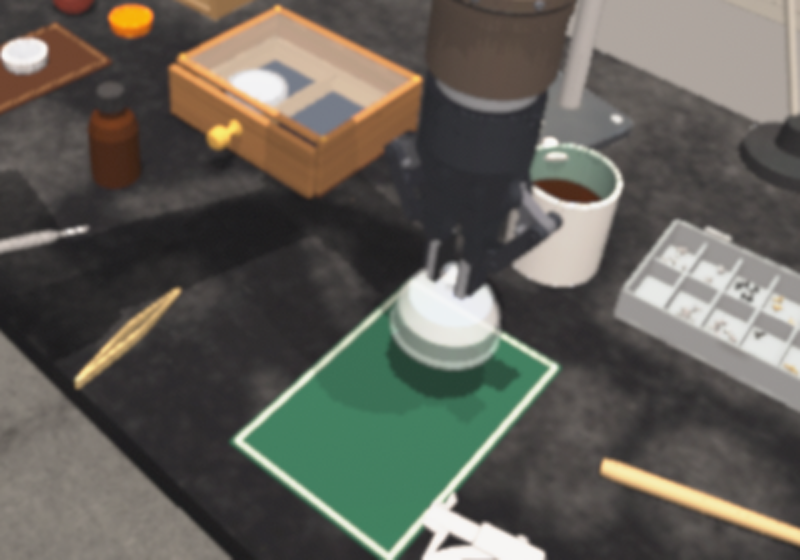

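The scene view shows the bell hanging upright from the knob, at about (445,320) in the crop, over the far half of the mat. I'll lower it and release.

>>> apply_moves(
  rows=[
    {"hand":-1,"delta_pos":[1,0,25],"yaw":0},
    {"hand":-1,"delta_pos":[1,0,37],"yaw":0},
    {"hand":-1,"delta_pos":[1,0,41.5],"yaw":0},
    {"hand":-1,"delta_pos":[1,0,41.5],"yaw":0},
    {"hand":0,"delta_pos":[1,0,41.5],"yaw":0},
    {"hand":0,"delta_pos":[1,0,41.5],"yaw":0},
    {"hand":0,"delta_pos":[1,0,41.5],"yaw":0},
    {"hand":0,"delta_pos":[1,0,20],"yaw":0},
    {"hand":0,"delta_pos":[1,0,-10],"yaw":0},
    {"hand":1,"delta_pos":[1,0,-40],"yaw":0},
    {"hand":1,"delta_pos":[1,0,-40],"yaw":0},
  ],
)

```text
clock: 6.03
position: [526.6, -261.8, 160.4]
ee_rot: [1.0, 0.001, 0.006, 0.002]
contact_force: [2.0, -0.2, 0.4]
gripper_width: 65.3
grasp_force: 0.0
```

```bash
python3 -c "
from h import *
go(485,87,155,0)
go(485,87,58,0)"
```

```text
to (485, 87, 155) delta [-40.9, -348.9, 3.3] yaw 0.002 at [526.6, -261.8, 160.4] h 0.002
to (485, 87, 58) delta [-42.0, -349.3, 100.3] yaw 0.002 at [526.6, -261.8, 160.4] h 0.002
```

>>> apply_moves(
  rows=[
    {"hand":1,"delta_pos":[-38,-348,0],"yaw":0},
    {"hand":1,"delta_pos":[-38,-348,0],"yaw":0},
    {"hand":1,"delta_pos":[-38,-348,0],"yaw":0},
    {"hand":1,"delta_pos":[-38,-348,0],"yaw":0},
    {"hand":1,"delta_pos":[-38,-348,0],"yaw":0},
    {"hand":1,"delta_pos":[-38,-348,0],"yaw":0},
    {"hand":1,"delta_pos":[-38,-348,0],"yaw":0},
    {"hand":1,"delta_pos":[-38,-348,0],"yaw":0},
    {"hand":1,"delta_pos":[-38,-348,0],"yaw":0},
    {"hand":1,"delta_pos":[-38,-348,0],"yaw":0},
    {"hand":1,"delta_pos":[-38,-348,0],"yaw":0},
    {"hand":1,"delta_pos":[-38,-348,0],"yaw":0},
  ],
)

```text
clock: 7.03
position: [484.6, 87.0, 153.6]
ee_rot: [1.0, 0.0, -0.0, 0.0]
contact_force: [1.4, -0.1, 0.7]
gripper_width: 85.4
grasp_force: 0.0
```

```bash
python3 -c "
from h import *
go(485,87,58,0)
im=imaging.get_image('top')
print(circ(im,230,370,430,545,lambda H,S,V:(V>95)&(S<60),20))"
```

```text
to (485, 87, 58) delta [0.4, -0.1, 95.6] yaw 0.0 at [484.6, 87.0, 153.6] h 0.0
([279.2, 482.1], [522.8, -254.8], (522.7, -254.7), 40.8)
```

>>> apply_moves(
  rows=[
    {"hand":1,"delta_pos":[0,0,40],"yaw":0},
    {"hand":1,"delta_pos":[0,0,70],"yaw":0},
    {"hand":1,"delta_pos":[0,0,90],"yaw":0},
    {"hand":1,"delta_pos":[0,0,95],"yaw":0},
    {"hand":1,"delta_pos":[0,0,95],"yaw":0},
    {"hand":-1,"delta_pos":[0,0,95],"yaw":0},
    {"hand":-1,"delta_pos":[0,0,95],"yaw":0},
    {"hand":-1,"delta_pos":[0,0,95],"yaw":0},
    {"hand":-1,"delta_pos":[0,0,95],"yaw":0},
  ],
)

```text
clock: 7.83
position: [486.0, 87.7, 60.3]
ee_rot: [1.0, 0.0, 0.002, -0.001]
contact_force: [0.7, -0.2, 2.3]
gripper_width: 45.1
grasp_force: 61.1
```

>>> apply_moves(
  rows=[
    {"hand":-1,"delta_pos":[0,0,-20],"yaw":0},
    {"hand":-1,"delta_pos":[-10,20,-45],"yaw":0},
    {"hand":-1,"delta_pos":[-25,60,-45],"yaw":0},
    {"hand":-1,"delta_pos":[-40,98,-45],"yaw":0},
    {"hand":-1,"delta_pos":[-55,136,-45],"yaw":0},
    {"hand":-1,"delta_pos":[-68,174,-45],"yaw":0},
    {"hand":-1,"delta_pos":[-68,212,-45],"yaw":0},
    {"hand":-1,"delta_pos":[-68,250,-45],"yaw":0},
    {"hand":-1,"delta_pos":[-68,288,-45],"yaw":0},
    {"hand":-1,"delta_pos":[-68,322,-45],"yaw":0},
    {"hand":-1,"delta_pos":[-68,345,-45],"yaw":0},
    {"hand":-1,"delta_pos":[-68,355,-45],"yaw":0},
  ],
)

```text
clock: 8.83
position: [416.9, -270.3, 104.2]
ee_rot: [1.0, -0.002, 0.001, 0.0]
contact_force: [-0.2, -1.0, -1.1]
gripper_width: 44.9
grasp_force: 61.6
```

>>> apply_moves(
  rows=[
    {"hand":-1,"delta_pos":[0,0,0],"yaw":0},
    {"hand":-1,"delta_pos":[0,0,25],"yaw":0},
    {"hand":-1,"delta_pos":[0,0,37],"yaw":0},
    {"hand":-1,"delta_pos":[0,0,41.5],"yaw":0},
    {"hand":-1,"delta_pos":[0,0,41.5],"yaw":0},
    {"hand":1,"delta_pos":[0,0,41.5],"yaw":0},
    {"hand":1,"delta_pos":[0,0,41.5],"yaw":0},
    {"hand":1,"delta_pos":[0,0,41.5],"yaw":0},
    {"hand":1,"delta_pos":[0,0,15],"yaw":0},
    {"hand":1,"delta_pos":[0,0,-20],"yaw":0},
    {"hand":1,"delta_pos":[0,0,-55],"yaw":0},
    {"hand":1,"delta_pos":[0,0,-55],"yaw":0},
  ],
)

```text
clock: 9.83
position: [421.0, -269.0, 165.4]
ee_rot: [1.0, 0.001, 0.007, 0.003]
contact_force: [0.6, 0.0, -0.1]
gripper_width: 85.5
grasp_force: 0.0
```

```bash
python3 -c "
from h import *
go(480,29,150,0)
im=imaging.get_image('top')
print([(round(d['score'],2),w(im,d['location'],34).tolist(),d['location']) for d in nets.pinpoint('top','drawer_knob')][:2])
im=imaging.get_image('scene')
for q in('bottle','dust_bell'): print(q,[(round(d['score'],2),w(im,d['location'],3).tolist()) for d in nets.pinpoint('scene',q)][:2])"
```

```text
to (480, 29, 150) delta [59.5, -297.9, 14.6] yaw 0.003 at [421.0, -269.0, 165.4] h 0.003
[(0.57, [556.3, 26.6], [256.1, 319.0])]
bottle [(0.92, [415.9, -263.7])]
dust_bell [(0.7, [522.1, -253.5])]
```

>>> apply_moves(
  rows=[
    {"hand":0,"delta_pos":[141,-297,30],"yaw":-0.02},
    {"hand":0,"delta_pos":[141,-297,30],"yaw":-0.02},
    {"hand":0,"delta_pos":[141,-297,30],"yaw":-0.02},
    {"hand":0,"delta_pos":[141,-297,30],"yaw":-0.02},
    {"hand":0,"delta_pos":[141,-297,30],"yaw":-0.02},
    {"hand":0,"delta_pos":[141,-297,30],"yaw":-0.02},
    {"hand":0,"delta_pos":[141,-297,30],"yaw":-0.02},
    {"hand":0,"delta_pos":[141,-297,30],"yaw":-0.02},
    {"hand":0,"delta_pos":[141,-297,30],"yaw":-0.02},
    {"hand":0,"delta_pos":[141,-297,30],"yaw":-0.02},
    {"hand":0,"delta_pos":[141,-297,30],"yaw":-0.02},
  ],
)

```text
clock: 11.0
position: [556.8, 29.2, 126.9]
ee_rot: [1.0, 0.01, -0.002, 0.001]
contact_force: [0.2, -0.7, -0.6]
gripper_width: 42.5
grasp_force: 0.0
```

```bash
python3 -c "
from h import *
go(558,29,42,0.02)"
```

```text
to (558, 29, 42) delta [1.5, 0.2, 84.9] yaw 0.001 at [556.8, 29.2, 126.9] h 0.021
```

>>> apply_moves(
  rows=[
    {"hand":0,"delta_pos":[1.5,0,35],"yaw":0},
    {"hand":0,"delta_pos":[1.5,0,62],"yaw":0},
    {"hand":0,"delta_pos":[1.5,0,80],"yaw":0},
    {"hand":0,"delta_pos":[1.5,0,85],"yaw":0},
    {"hand":-1,"delta_pos":[1.5,0,85],"yaw":0},
    {"hand":-1,"delta_pos":[1.5,0,85],"yaw":0},
    {"hand":-1,"delta_pos":[1.5,0,85],"yaw":0},
    {"hand":-1,"delta_pos":[1.5,0,85],"yaw":0},
  ],
)

```text
clock: 11.67
position: [559.7, 29.3, 44.3]
ee_rot: [1.0, 0.01, 0.001, -0.0]
contact_force: [1.0, -1.5, -4.4]
gripper_width: 17.3
grasp_force: 58.7
```

>>> apply_moves(
  rows=[
    {"hand":-1,"delta_pos":[-4,0,0],"yaw":0},
    {"hand":-1,"delta_pos":[-12,0,0],"yaw":0},
    {"hand":-1,"delta_pos":[-23,0,0],"yaw":0},
    {"hand":-1,"delta_pos":[-35,0,0],"yaw":0},
    {"hand":-1,"delta_pos":[-47,0,0],"yaw":0},
    {"hand":-1,"delta_pos":[-59,0,0],"yaw":0},
    {"hand":-1,"delta_pos":[-71,0,0],"yaw":0},
    {"hand":-1,"delta_pos":[-83,0,0],"yaw":0},
    {"hand":-1,"delta_pos":[-94,0,0],"yaw":0},
    {"hand":-1,"delta_pos":[-104,0,0],"yaw":0},
    {"hand":-1,"delta_pos":[-111,0,0],"yaw":0},
    {"hand":-1,"delta_pos":[-114,0,0],"yaw":0},
  ],
)

```text
clock: 12.67
position: [444.2, 26.6, 44.2]
ee_rot: [1.0, 0.01, -0.0, 0.0]
contact_force: [1.4, -6.2, 0.5]
gripper_width: 17.4
grasp_force: 59.5
```

>>> apply_moves(
  rows=[
    {"hand":-1,"delta_pos":[-2,0,0],"yaw":0},
    {"hand":-1,"delta_pos":[-4,0,0],"yaw":0},
    {"hand":-1,"delta_pos":[-5,0,0],"yaw":0},
  ],
)

```text
clock: 12.92
position: [440.4, 26.5, 44.2]
ee_rot: [1.0, 0.01, 0.0, 0.0]
contact_force: [1.3, -6.7, 2.7]
gripper_width: 17.3
grasp_force: 59.7
```

>>> apply_moves(
  rows=[
    {"hand":0,"delta_pos":[0,0,0],"yaw":0},
    {"hand":0,"delta_pos":[0,0,0],"yaw":0},
    {"hand":0,"delta_pos":[0,0,0],"yaw":0},
    {"hand":0,"delta_pos":[0,0,-40],"yaw":0},
    {"hand":1,"delta_pos":[0,0,-80],"yaw":0},
    {"hand":1,"delta_pos":[30,-80,-110],"yaw":0},
    {"hand":1,"delta_pos":[50,-120,-110],"yaw":0},
    {"hand":1,"delta_pos":[50,-160,-110],"yaw":0},
    {"hand":1,"delta_pos":[50,-200,-110],"yaw":0},
    {"hand":1,"delta_pos":[50,-240,-110],"yaw":0},
    {"hand":1,"delta_pos":[50,-270,-110],"yaw":0},
    {"hand":1,"delta_pos":[50,-270,-110],"yaw":0},
  ],
)

```text
clock: 13.92
position: [484.9, 301.7, 153.8]
ee_rot: [1.0, 0.011, 0.001, -0.001]
contact_force: [0.7, -0.2, 0.1]
gripper_width: 85.5
grasp_force: 0.0
```

```bash
python3 -c "
from h import *
im=imaging.get_image('top'); save(im,'d1.png',(130,330,230,430),3)
print('large z27',circ(im,190,330,230,340,lambda H,S,V:(V>200)&(S<40),27))
for q,z in(('drawer_knob',34),('drawer_floor',10)):print(q,[(round(d['score'],2),w(im,d['location'],z).tolist(),d['location']) for d in nets.pinpoint('top',q)][:2])
go(527,296,100,0)
"
```

```text
large z27 ([268.8, 292.6], [534.1, 72.3], (534.1, 72.5), 31.2)
drawer_knob [(0.62, [441.0, 30.4], [323.7, 315.3])]
drawer_floor [(0.93, [538.1, 40.0], [267.7, 311.7])]
to (527, 296, 100) delta [42.2, 5.6, 53.2] yaw 0.024 at [484.7, 300.6, 153.2] h 0.024
```

View pics/d1.png

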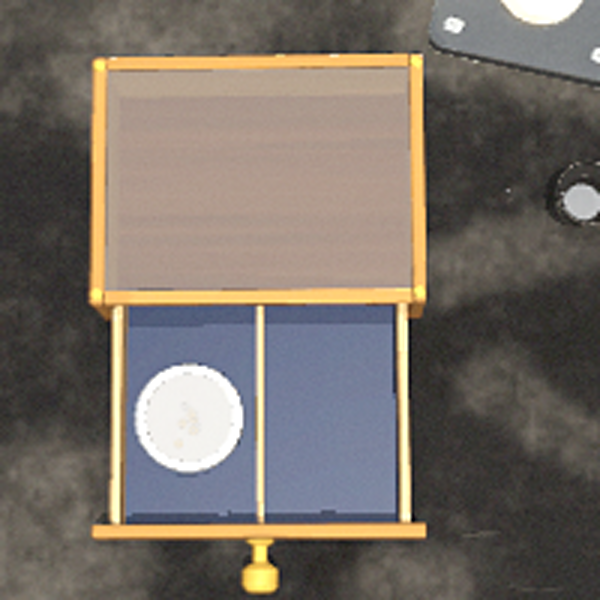

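The drawer is open (moved about 119 mm). The large tin shows at (417,189) in the crop, near the middle of the left bay, and the right bay is empty. I'll work out the joint limits and bay positions next.

```bash
python3 -c "
from h import *
s=read_state(); print(np.round(s['joints'],3), s['clock'])
im=imaging.get_image('top')
print('divider',w(im,(232,317),32),w(im,(303,317),32),'front top L/R',w(im,(306,262),58),w(im,(306,371),58))
for z in(19,17,14): print('small',circ(im,240,300,145,190,lambda H,S,V:(V>150)&(S<60),z))
go(527,296,100,1.59);go(527,296,100,-1.55)
"
```

```text
[ 0.839  0.388 -0.27  -0.    -0.913  0.756] 14.0667
divider [598.7  31. ] [475.9  28.3] front top L/R [468.6 118.8] [472.3 -62.4]
small ([270.2, 166.4], [528.4, 296.2], (526.2, 296.0), 24.9)
small ([270.2, 166.4], [528.5, 296.9], (526.3, 296.7), 24.9)
small ([270.2, 166.4], [528.7, 297.8], (526.5, 297.7), 25.0)
to (527, 296, 100) delta [42.6, 3.9, 53.0] yaw -1.568 at [484.4, 299.0, 153.1] h 0.022
to (527, 296, 100) delta [42.6, 3.9, 53.0] yaw 1.572 at [484.4, 299.0, 153.1] h 0.022
```

>>> apply_moves(
  rows=[
    {"hand":1,"delta_pos":[42.6,4,53],"yaw":1.572},
    {"hand":1,"delta_pos":[42.6,4,53],"yaw":1.572},
    {"hand":1,"delta_pos":[42.6,4,53],"yaw":1.572},
    {"hand":1,"delta_pos":[42.6,4,53],"yaw":1.572},
    {"hand":1,"delta_pos":[42.6,4,53],"yaw":1.572},
    {"hand":1,"delta_pos":[42.6,4,53],"yaw":1.572},
    {"hand":1,"delta_pos":[42.6,4,53],"yaw":1.572},
    {"hand":1,"delta_pos":[42.6,4,53],"yaw":1.572},
    {"hand":1,"delta_pos":[42.6,4,53],"yaw":1.572},
    {"hand":1,"delta_pos":[42.6,4,53],"yaw":1.572},
    {"hand":1,"delta_pos":[42.6,4,53],"yaw":1.572},
    {"hand":1,"delta_pos":[42.6,4,53],"yaw":1.572},
  ],
)

```text
clock: 15.12
position: [527.5, 293.3, 100.6]
ee_rot: [0.736, -0.677, -0.0, 0.0]
contact_force: [-0.2, -0.0, 0.5]
gripper_width: 85.3
grasp_force: 0.0
```

```bash
python3 -c "
from h import *
go(526.5,296,45,-1.55)
"
```

```text
to (526.5, 296, 45) delta [-2.8, 0.7, 55.6] yaw 0.062 at [527.5, 293.3, 100.6] h -1.488
```

>>> apply_moves(
  rows=[
    {"hand":1,"delta_pos":[-1.5,0.7,35],"yaw":0.062},
    {"hand":1,"delta_pos":[-1.5,0.7,55],"yaw":0.062},
    {"hand":1,"delta_pos":[-1.5,0.7,65],"yaw":0.062},
    {"hand":1,"delta_pos":[-1.5,0.7,69],"yaw":0.062},
    {"hand":1,"delta_pos":[-1.5,0.7,69],"yaw":0.062},
    {"hand":1,"delta_pos":[-1.5,0.7,69],"yaw":0.062},
  ],
)

```text
clock: 15.62
position: [527.4, 296.3, 32.5]
ee_rot: [0.717, -0.697, 0.0, -0.001]
contact_force: [0.1, 1.1, -0.1]
gripper_width: 85.3
grasp_force: 0.0
```

>>> apply_moves(
  rows=[
    {"hand":-1,"delta_pos":[0,0,0],"yaw":0},
    {"hand":-1,"delta_pos":[0,0,0],"yaw":0},
    {"hand":-1,"delta_pos":[0,0,0],"yaw":0},
    {"hand":-1,"delta_pos":[0,0,0],"yaw":0},
    {"hand":-1,"delta_pos":[0,0,0],"yaw":0},
    {"hand":-1,"delta_pos":[0,0,0],"yaw":0},
  ],
)

```text
clock: 16.12
position: [527.3, 296.6, 33.2]
ee_rot: [0.718, -0.696, 0.0, -0.001]
contact_force: [-1.2, -1.1, 5.7]
gripper_width: 40.3
grasp_force: 55.6
```

>>> apply_moves(
  rows=[
    {"hand":-1,"delta_pos":[0,0,-15],"yaw":0},
    {"hand":-1,"delta_pos":[0,0,-40],"yaw":0},
    {"hand":-1,"delta_pos":[25,0,-60],"yaw":0},
    {"hand":-1,"delta_pos":[60,0,-65],"yaw":0},
    {"hand":-1,"delta_pos":[98,0,-65],"yaw":0},
    {"hand":-1,"delta_pos":[136,0,-65],"yaw":0},
    {"hand":-1,"delta_pos":[174,0,-65],"yaw":0},
    {"hand":-1,"delta_pos":[212,0,-65],"yaw":0},
    {"hand":-1,"delta_pos":[250,0,-65],"yaw":0},
    {"hand":-1,"delta_pos":[285,0,-65],"yaw":0},
    {"hand":-1,"delta_pos":[304,0,-65],"yaw":0},
    {"hand":-1,"delta_pos":[308,0,-65],"yaw":0},
  ],
)

```text
clock: 17.12
position: [535.2, -14.6, 96.8]
ee_rot: [0.716, -0.698, -0.0, 0.0]
contact_force: [-0.0, -0.1, -0.7]
gripper_width: 40.5
grasp_force: 56.6
```

```bash
python3 -c "
from h import *
im=imaging.get_image('scene'); save(im,'d2.png',(170,330,220,420),4)
go(536,-11.3,39,-1.55)
"
```

```text
to (536, -11.3, 39) delta [-2.4, -0.6, 57.8] yaw 0.005 at [535.4, -13.7, 96.8] h -1.545
```

View pics/d2.png

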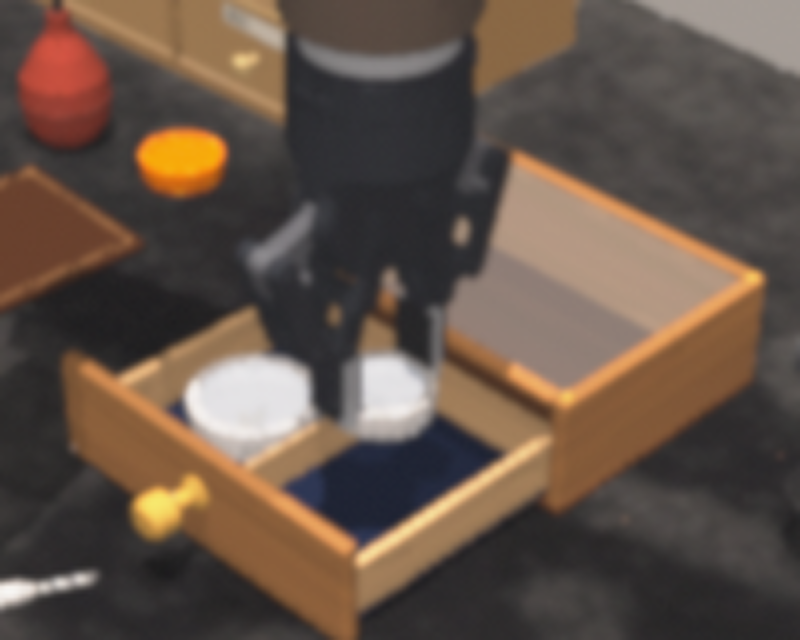

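The scene crop shows the small tin level between the fingers, at about (390,395), over the drawer's right bay. The divider is to its left and the bay below is empty. I'll lower it gently.

>>> apply_moves(
  rows=[
    {"hand":-1,"delta_pos":[-2,0,25],"yaw":0},
    {"hand":-1,"delta_pos":[-2,0,42],"yaw":0},
    {"hand":-1,"delta_pos":[-2,0,52],"yaw":0},
    {"hand":-1,"delta_pos":[-2,0,56],"yaw":0},
    {"hand":-1,"delta_pos":[-2,0,58],"yaw":0},
    {"hand":-1,"delta_pos":[-2,0,58],"yaw":0},
  ],
)

```text
clock: 17.67
position: [536.1, -9.0, 38.9]
ee_rot: [0.718, -0.696, 0.0, -0.0]
contact_force: [0.4, 0.0, 0.8]
gripper_width: 40.5
grasp_force: 56.7
```

>>> apply_moves(
  rows=[
    {"hand":-1,"delta_pos":[0,0,0.7],"yaw":0},
    {"hand":-1,"delta_pos":[0,0,0.7],"yaw":0},
    {"hand":0.2,"delta_pos":[0,0,0.7],"yaw":0},
    {"hand":0.2,"delta_pos":[0,0,0.7],"yaw":0},
    {"hand":0.2,"delta_pos":[0,0,0.7],"yaw":0},
    {"hand":0.2,"delta_pos":[0,0,-15],"yaw":0},
    {"hand":0.2,"delta_pos":[0,0,-45],"yaw":0},
    {"hand":0.85,"delta_pos":[-40,0,-60],"yaw":0},
    {"hand":0.85,"delta_pos":[-80,0,-60],"yaw":0},
    {"hand":0.85,"delta_pos":[-120,0,-60],"yaw":0},
    {"hand":0.85,"delta_pos":[-160,0,-60],"yaw":0},
    {"hand":0.85,"delta_pos":[-160,0,-60],"yaw":0},
  ],
)

```text
clock: 18.67
position: [532.1, 156.2, 99.5]
ee_rot: [0.72, -0.694, 0.001, -0.002]
contact_force: [0.8, -0.9, -0.3]
gripper_width: 78.9
grasp_force: 0.0
```

```bash
python3 -c "
from h import *
im=imaging.get_image('top'); 
print('small z24',circ(im,225,310,319,370,lambda H,S,V:(V>170)&(S<50),24))
im=imaging.get_image('scene'); save(im,'d3.png',(170,330,220,420),3)
print(read_state()['gripper_width']);go(534,72,42,-1.55)
"
```

```text
small z24 ([269.5, 340.1], [534.7, -10.2], (534.7, -10.1), 23.8)
79.15899213562321
to (534, 72, 42) delta [79.9, -0.7, 56.7] yaw 0.011 at [530.8, 151.9, 98.7] h -1.539
```

View pics/d3.png

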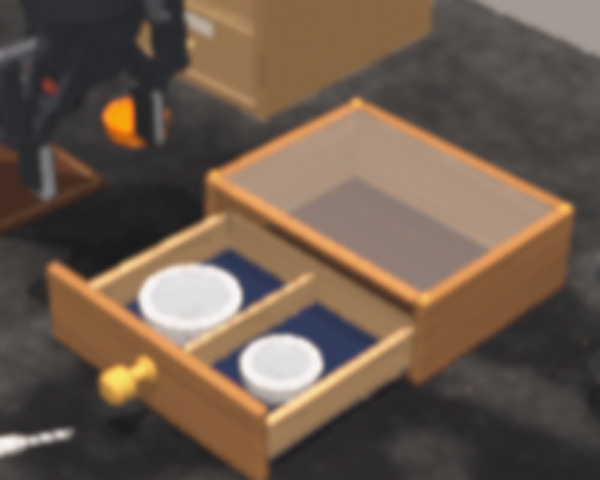

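The scene crop shows the small tin flat in the right bay (280,365) and the large tin in the left bay (190,300). The large tin is next.

>>> apply_moves(
  rows=[
    {"hand":0.85,"delta_pos":[40,0,0],"yaw":0},
    {"hand":0.85,"delta_pos":[75,0,0],"yaw":0},
    {"hand":0.85,"delta_pos":[81,0,0],"yaw":0},
    {"hand":0.85,"delta_pos":[81,-0.5,0],"yaw":0},
    {"hand":0.85,"delta_pos":[81,-0.5,0],"yaw":0},
    {"hand":0.85,"delta_pos":[81,-0.5,25],"yaw":0},
  ],
)

```text
clock: 19.27
position: [537.6, 70.5, 77.7]
ee_rot: [0.718, -0.696, 0.003, -0.005]
contact_force: [-0.0, -0.0, -0.1]
gripper_width: 79.2
grasp_force: 0.0
```

```bash
python3 -c "
from h import *
go(534,72,38,-1.55)
"
```

```text
to (534, 72, 38) delta [-1.5, 4.0, 39.6] yaw 0.009 at [537.6, 70.5, 77.7] h -1.541
```

>>> apply_moves(
  rows=[
    {"hand":0.85,"delta_pos":[0,0,0],"yaw":0},
    {"hand":0.85,"delta_pos":[0,0,0],"yaw":0},
  ],
)

```text
clock: 19.43
position: [533.1, 69.5, 72.8]
ee_rot: [0.718, -0.697, -0.001, 0.001]
contact_force: [-0.1, 0.4, 1.1]
gripper_width: 79.4
grasp_force: 0.0
```

```bash
python3 -c "
from h import *
go(534,72,38,-1.55)
"
```

```text
to (534, 72, 38) delta [-2.5, -1.1, 34.8] yaw 0.009 at [533.1, 69.5, 72.8] h -1.541
```

>>> apply_moves(
  rows=[
    {"hand":0.85,"delta_pos":[-2.5,-1,12],"yaw":0},
    {"hand":0.85,"delta_pos":[-2.5,-1,24],"yaw":0},
    {"hand":0.85,"delta_pos":[-2.5,-1,31],"yaw":0},
    {"hand":0.85,"delta_pos":[-2.5,-1,34.5],"yaw":0},
    {"hand":0.85,"delta_pos":[-2.5,-1,34.5],"yaw":0},
    {"hand":-1,"delta_pos":[-2.5,-1,34.5],"yaw":0},
    {"hand":-1,"delta_pos":[-2.5,-1,34.5],"yaw":0},
    {"hand":-1,"delta_pos":[-2.5,-1,34.5],"yaw":0},
    {"hand":-1,"delta_pos":[-2.5,-1,34.5],"yaw":0},
    {"hand":-1,"delta_pos":[-2.5,-1,34.5],"yaw":0},
  ],
)

```text
clock: 20.27
position: [535.8, 72.2, 40.3]
ee_rot: [0.717, -0.697, 0.001, -0.001]
contact_force: [-0.4, 0.6, 5.6]
gripper_width: 51.9
grasp_force: 63.2
```

>>> apply_moves(
  rows=[
    {"hand":-1,"delta_pos":[0,0,-15],"yaw":0},
    {"hand":-1,"delta_pos":[0,0,-40],"yaw":0},
    {"hand":-1,"delta_pos":[-10,0,-60],"yaw":0},
    {"hand":-1,"delta_pos":[-35,1,-60],"yaw":0},
    {"hand":-1,"delta_pos":[-70,2,-60],"yaw":0},
    {"hand":-1,"delta_pos":[-105,3,-60],"yaw":0},
    {"hand":-1,"delta_pos":[-140,4,-60],"yaw":0},
    {"hand":-1,"delta_pos":[-175,5,-60],"yaw":0},
    {"hand":-1,"delta_pos":[-205,5,-60],"yaw":0},
    {"hand":-1,"delta_pos":[-218,5,-60],"yaw":0},
    {"hand":-1,"delta_pos":[-218,5,-60],"yaw":0},
    {"hand":-1,"delta_pos":[-218,5,-60],"yaw":0},
  ],
)

```text
clock: 21.27
position: [522.7, 289.5, 98.4]
ee_rot: [0.718, -0.697, -0.0, 0.001]
contact_force: [-0.4, -0.3, -0.6]
gripper_width: 52.0
grasp_force: 62.9
```

```bash
python3 -c "
from h import *
im=imaging.get_image('scene'); save(im,'d4.png',(130,290,150,350),3)
go(524,290,35,-1.55)
"
```

```text
to (524, 290, 35) delta [-1.4, -1.3, 63.5] yaw 0.008 at [522.8, 288.6, 98.5] h -1.542
```

View pics/d4.png

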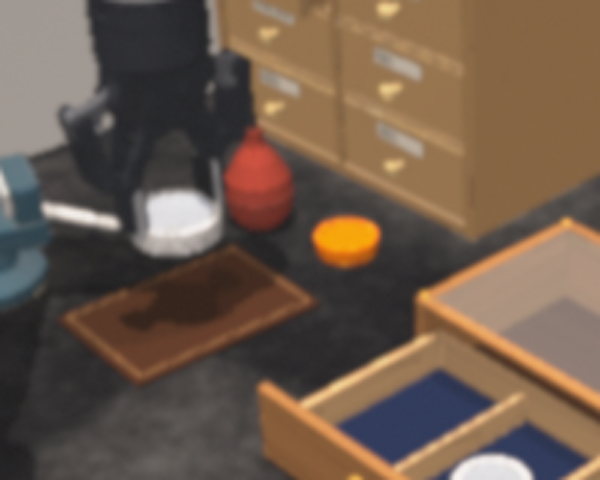

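The large tin hangs level over the pad at (178,222) in the crop. I'll lower and release it.

>>> apply_moves(
  rows=[
    {"hand":-1,"delta_pos":[0,-1,30],"yaw":0},
    {"hand":-1,"delta_pos":[0,-1,50],"yaw":0},
    {"hand":-1,"delta_pos":[0,-1,60],"yaw":0},
    {"hand":-1,"delta_pos":[0,-1,63],"yaw":0},
    {"hand":-1,"delta_pos":[0,-1,64.5],"yaw":0},
    {"hand":-1,"delta_pos":[0,-1,64.5],"yaw":0},
    {"hand":0.85,"delta_pos":[0,-1,64.5],"yaw":0},
    {"hand":0.85,"delta_pos":[0,-1,64.5],"yaw":0},
    {"hand":0.85,"delta_pos":[0,-1,64.5],"yaw":0},
    {"hand":0.85,"delta_pos":[0,-1,45],"yaw":0},
    {"hand":0.85,"delta_pos":[0,-1,10],"yaw":0},
    {"hand":0.85,"delta_pos":[0,-1,-20],"yaw":0},
  ],
)

```text
clock: 22.32
position: [524.3, 289.3, 119.8]
ee_rot: [0.717, -0.697, 0.0, 0.001]
contact_force: [1.3, 0.5, 0.3]
gripper_width: 78.8
grasp_force: 0.0
```

```bash
python3 -c "
from h import *
im=imaging.get_image('scene'); save(im,'d5.png',(130,290,150,350),3)
print(w(im,[d['location'] for d in nets.pinpoint('scene','large_tin')][0],5))
go(440,28,120,0.02)
"
```

```text
[520.6 279.7]
to (440, 28, 120) delta [261.1, 95.4, 2.3] yaw -1.56 at [527.4, 291.8, 125.1] h -1.54
```

View pics/d5.png

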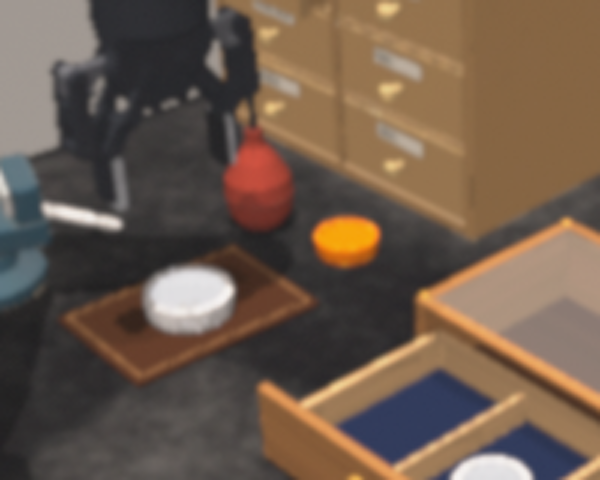

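The large tin lies flat in the middle of the pad, at (190,300) in the crop. Next I'll go to the knob.

>>> apply_moves(
  rows=[
    {"hand":0,"delta_pos":[260,93,0],"yaw":-1.56},
    {"hand":0,"delta_pos":[260,93,0],"yaw":-1.56},
    {"hand":0,"delta_pos":[260,93,0],"yaw":-1.56},
    {"hand":0,"delta_pos":[260,93,0],"yaw":-1.56},
    {"hand":0,"delta_pos":[260,93,0],"yaw":-1.56},
    {"hand":0,"delta_pos":[260,93,0],"yaw":-1.56},
    {"hand":0,"delta_pos":[260,93,0],"yaw":-1.56},
    {"hand":0,"delta_pos":[260,93,0],"yaw":-1.56},
    {"hand":0,"delta_pos":[260,93,0],"yaw":-1.56},
    {"hand":0,"delta_pos":[260,93,0],"yaw":-1.56},
    {"hand":0,"delta_pos":[260,93,0],"yaw":-1.56},
    {"hand":0,"delta_pos":[260,93,0],"yaw":-1.56},
  ],
)

```text
clock: 23.42
position: [438.8, 26.8, 118.9]
ee_rot: [1.0, -0.02, -0.0, -0.0]
contact_force: [0.0, -0.1, 0.9]
gripper_width: 42.8
grasp_force: 0.0
```

>>> apply_moves(
  rows=[
    {"hand":0,"delta_pos":[0,0,0],"yaw":-0.05},
    {"hand":0,"delta_pos":[0,0,0],"yaw":-0.05},
  ],
)

```text
clock: 23.58
position: [438.8, 26.9, 118.9]
ee_rot: [1.0, 0.002, -0.0, 0.0]
contact_force: [-0.4, -0.8, 0.9]
gripper_width: 42.5
grasp_force: 0.0
```

```bash
python3 -c "
from h import *
go(440.5,26.7,44.2,0.02)
"
```

```text
to (440.5, 26.7, 44.2) delta [1.7, 0.2, 74.7] yaw -0.016 at [438.8, 26.9, 118.9] h 0.004
```

>>> apply_moves(
  rows=[
    {"hand":0,"delta_pos":[1.7,0.5,35],"yaw":-0.018},
    {"hand":0,"delta_pos":[1.7,0.5,60],"yaw":-0.018},
    {"hand":0,"delta_pos":[1.7,0.5,72],"yaw":-0.018},
    {"hand":0,"delta_pos":[1.7,0.5,75],"yaw":-0.018},
    {"hand":-1,"delta_pos":[1.7,0.5,75],"yaw":-0.018},
    {"hand":-1,"delta_pos":[1.7,0.5,75],"yaw":-0.018},
    {"hand":-1,"delta_pos":[1.7,0.5,75],"yaw":-0.018},
    {"hand":-1,"delta_pos":[1.7,0.5,75],"yaw":-0.018},
  ],
)

```text
clock: 24.25
position: [441.0, 26.5, 44.8]
ee_rot: [1.0, 0.01, 0.001, -0.0]
contact_force: [1.6, -3.2, -1.6]
gripper_width: 16.9
grasp_force: 58.6
```

>>> apply_moves(
  rows=[
    {"hand":-1,"delta_pos":[4,0,0],"yaw":0},
    {"hand":-1,"delta_pos":[12,0,0],"yaw":0},
    {"hand":-1,"delta_pos":[23,0,0],"yaw":0},
    {"hand":-1,"delta_pos":[35,0,0],"yaw":0},
    {"hand":-1,"delta_pos":[47,0,0],"yaw":0},
    {"hand":-1,"delta_pos":[59,0,0],"yaw":0},
    {"hand":-1,"delta_pos":[71,0,0],"yaw":0},
    {"hand":-1,"delta_pos":[83,0,0],"yaw":0},
    {"hand":-1,"delta_pos":[95,0,0],"yaw":0},
    {"hand":-1,"delta_pos":[106,0,0],"yaw":0},
    {"hand":-1,"delta_pos":[113,0,0],"yaw":0},
    {"hand":-1,"delta_pos":[117,0,0],"yaw":0},
  ],
)

```text
clock: 25.25
position: [559.5, 29.3, 44.8]
ee_rot: [1.0, 0.011, 0.001, -0.0]
contact_force: [-1.9, 0.2, 4.1]
gripper_width: 17.3
grasp_force: 59.3
```

>>> apply_moves(
  rows=[
    {"hand":-1,"delta_pos":[1,0,0],"yaw":0},
    {"hand":-1,"delta_pos":[2,0,0],"yaw":0},
    {"hand":-1,"delta_pos":[2.5,0,0],"yaw":0},
  ],
)

```text
clock: 25.5
position: [560.5, 29.3, 44.7]
ee_rot: [1.0, 0.011, 0.001, -0.0]
contact_force: [-0.2, 0.2, 6.0]
gripper_width: 17.5
grasp_force: 59.3
```

No end stop felt yet, so I'll keep going in small steps until the force rises.

>>> apply_moves(
  rows=[
    {"hand":-1,"delta_pos":[1,0,0],"yaw":0},
    {"hand":-1,"delta_pos":[2,0,0],"yaw":0},
    {"hand":-1,"delta_pos":[3,0,0],"yaw":0},
    {"hand":-1,"delta_pos":[3,0,0],"yaw":0},
  ],
)

```text
clock: 25.83
position: [563.1, 29.3, 44.7]
ee_rot: [1.0, 0.011, 0.0, -0.0]
contact_force: [-1.7, 1.2, 5.0]
gripper_width: 17.2
grasp_force: 59.4
```

>>> apply_moves(
  rows=[
    {"hand":-1,"delta_pos":[1,0,0],"yaw":0},
    {"hand":-1,"delta_pos":[2,0,0],"yaw":0},
    {"hand":-1,"delta_pos":[3,0,0],"yaw":0},
    {"hand":-1,"delta_pos":[3,0,0],"yaw":0},
  ],
)

```text
clock: 26.17
position: [563.2, 29.3, 44.7]
ee_rot: [1.0, 0.011, -0.003, 0.0]
contact_force: [-7.7, 3.6, 11.6]
gripper_width: 17.3
grasp_force: 60.0
```

>>> apply_moves(
  rows=[
    {"hand":0,"delta_pos":[-3,0,0],"yaw":0},
    {"hand":0,"delta_pos":[-3,0,0],"yaw":0},
    {"hand":0,"delta_pos":[-3,0,0],"yaw":0},
    {"hand":0,"delta_pos":[-3,0,-40],"yaw":0},
    {"hand":0,"delta_pos":[-3,0,-80],"yaw":0},
    {"hand":0,"delta_pos":[-10,38,-95],"yaw":0},
    {"hand":0,"delta_pos":[-16,77,-95],"yaw":0},
    {"hand":0,"delta_pos":[-22,116,-95],"yaw":0},
    {"hand":0,"delta_pos":[-28,155,-95],"yaw":0},
    {"hand":0,"delta_pos":[-33,194,-95],"yaw":0},
    {"hand":0,"delta_pos":[-38,233,-95],"yaw":0},
    {"hand":0,"delta_pos":[-38,270,-95],"yaw":0.02},
  ],
)

```text
clock: 27.17
position: [532.9, -243.5, 138.9]
ee_rot: [1.0, 0.0, -0.0, -0.0]
contact_force: [0.8, 0.8, -0.3]
gripper_width: 42.7
grasp_force: 0.0
```

>>> apply_moves(
  rows=[
    {"hand":0,"delta_pos":[2,20,15],"yaw":0},
    {"hand":0,"delta_pos":[2,20,15],"yaw":0},
    {"hand":0,"delta_pos":[2,20,15],"yaw":0},
  ],
)

```text
clock: 27.42
position: [535.1, -262.7, 122.6]
ee_rot: [1.0, -0.001, -0.001, -0.0]
contact_force: [0.5, 0.1, -0.1]
gripper_width: 42.7
grasp_force: 0.0
```

```bash
python3 -c "
from h import *
im=imaging.get_image('top'); save(im,'e1.png',(130,330,130,390),3)
for p in('scene',):
  im=imaging.get_image(p); save(im,'e2.png',(200,480,200,600),2)
go(522.5,-259.5,73.5,0)
"
```

```text
to (522.5, -259.5, 73.5) delta [-13.5, -1.8, 50.4] yaw 0.002 at [536.0, -261.2, 123.9] h 0.002
```

View pics/e2.png

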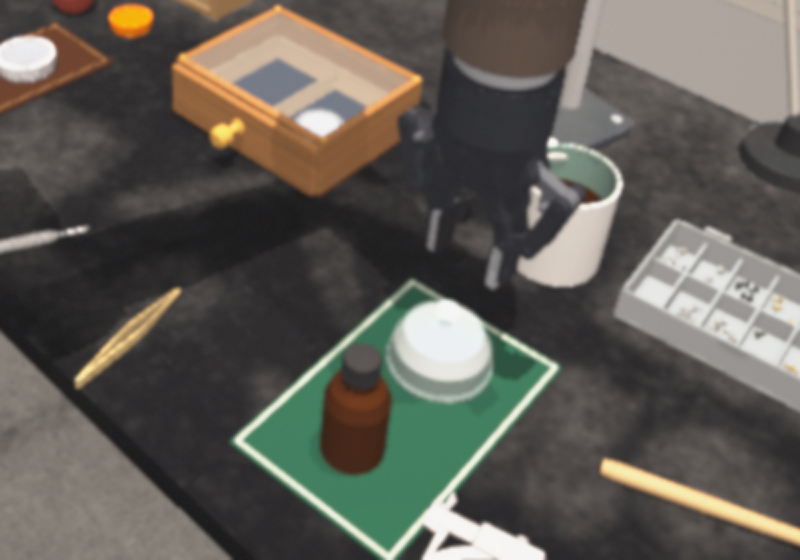

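View pics/e1.png

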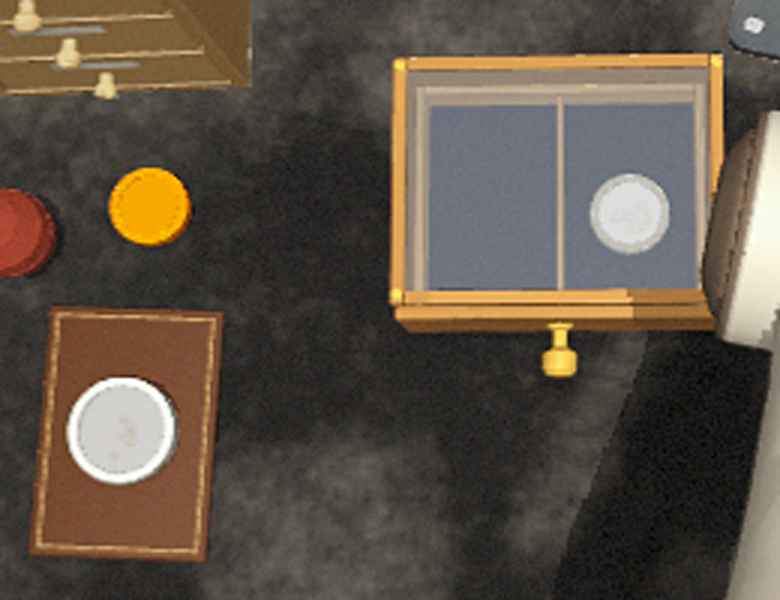

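The drawer is shut, with no gap left between front and case. The small tin is in the right bay and the large tin is centred on the pad. The bell at (441,345) and the bottle at (355,410) stand on the mat. Next I'll fetch the bell.

>>> apply_moves(
  rows=[
    {"hand":0,"delta_pos":[-13,-2,10],"yaw":0},
    {"hand":0,"delta_pos":[-13,-2,25],"yaw":0},
    {"hand":0,"delta_pos":[-13,-2,40],"yaw":0},
    {"hand":0,"delta_pos":[-13,-2,48],"yaw":0},
    {"hand":0,"delta_pos":[-13,-2,49],"yaw":0},
    {"hand":-1,"delta_pos":[-13,-2,49],"yaw":0},
    {"hand":-1,"delta_pos":[-13,-2,49],"yaw":0},
    {"hand":-1,"delta_pos":[-13,-2,49],"yaw":0},
    {"hand":-1,"delta_pos":[-13,-2,49],"yaw":0},
    {"hand":-1,"delta_pos":[-13,-2,49],"yaw":0},
  ],
)

```text
clock: 28.35
position: [523.9, -259.5, 76.3]
ee_rot: [1.0, 0.001, 0.001, 0.0]
contact_force: [0.1, 1.9, 4.6]
gripper_width: 16.0
grasp_force: 60.8
```

>>> apply_moves(
  rows=[
    {"hand":-1,"delta_pos":[0,0,-15],"yaw":0},
    {"hand":-1,"delta_pos":[0,0,-40],"yaw":0},
    {"hand":-1,"delta_pos":[-3,-25,-45],"yaw":0},
    {"hand":-1,"delta_pos":[-10,-60,-45],"yaw":0},
    {"hand":-1,"delta_pos":[-15,-95,-45],"yaw":0},
    {"hand":-1,"delta_pos":[-20,-130,-45],"yaw":0},
    {"hand":-1,"delta_pos":[-25,-165,-45],"yaw":0},
    {"hand":-1,"delta_pos":[-30,-200,-45],"yaw":0},
    {"hand":-1,"delta_pos":[-31,-224,-45],"yaw":0},
    {"hand":-1,"delta_pos":[-31,-234,-45],"yaw":0},
    {"hand":-1,"delta_pos":[-31,-234,-45],"yaw":0},
    {"hand":-1,"delta_pos":[-31,-234,-45],"yaw":0},
  ],
)

```text
clock: 29.35
position: [491.6, -25.5, 120.1]
ee_rot: [1.0, 0.001, -0.0, 0.0]
contact_force: [0.5, -0.7, -0.9]
gripper_width: 16.4
grasp_force: 60.2
```

>>> apply_moves(
  rows=[
    {"hand":-1,"delta_pos":[0,0,25],"yaw":0},
    {"hand":-1,"delta_pos":[0,0,40],"yaw":0},
    {"hand":-1,"delta_pos":[0,0,46],"yaw":0},
    {"hand":-1,"delta_pos":[0,0,47.5],"yaw":0},
    {"hand":-1,"delta_pos":[0,0,47.5],"yaw":0},
    {"hand":0,"delta_pos":[0,0,47.5],"yaw":0},
    {"hand":0,"delta_pos":[0,0,47.5],"yaw":0},
    {"hand":0,"delta_pos":[0,0,47.5],"yaw":0},
    {"hand":0,"delta_pos":[0,0,25],"yaw":0},
    {"hand":0,"delta_pos":[0,0,-10],"yaw":0},
    {"hand":1,"delta_pos":[0,0,-35],"yaw":0},
    {"hand":1,"delta_pos":[0,0,-35],"yaw":0},
  ],
)

```text
clock: 30.35
position: [495.2, -25.3, 160.4]
ee_rot: [1.0, 0.001, 0.006, -0.001]
contact_force: [0.2, 0.2, -1.2]
gripper_width: 65.5
grasp_force: 0.0
```

```bash
python3 -c "
from h import *
go(418,-268,155,0)
"
```

```text
to (418, -268, 155) delta [-77.9, 242.5, 4.2] yaw 0.002 at [495.2, -25.3, 160.4] h 0.002
```

>>> apply_moves(
  rows=[
    {"hand":1,"delta_pos":[-74,243,0],"yaw":0},
    {"hand":1,"delta_pos":[-74,243,0],"yaw":0},
    {"hand":1,"delta_pos":[-74,243,0],"yaw":0},
    {"hand":1,"delta_pos":[-74,243,0],"yaw":0},
    {"hand":1,"delta_pos":[-74,243,0],"yaw":0},
    {"hand":1,"delta_pos":[-74,243,0],"yaw":0},
    {"hand":1,"delta_pos":[-74,243,0],"yaw":0},
    {"hand":1,"delta_pos":[-74,243,0],"yaw":0},
    {"hand":1,"delta_pos":[-74,243,0],"yaw":0},
  ],
)

```text
clock: 31.1
position: [417.7, -269.0, 154.7]
ee_rot: [1.0, -0.0, -0.0, -0.0]
contact_force: [0.4, 0.3, -0.1]
gripper_width: 85.5
grasp_force: 0.0
```

```bash
python3 -c "
from h import *
go(418,-268,62,0)
im=imaging.get_image('top'); a=cv2.imread('pics/top0.png')
t=a[265:325,318:380]
r=cv2.matchTemplate(im['pixels'][255:335,308:390,::-1].copy(),t,cv2.TM_CCOEFF_NORMED); print(cv2.minMaxLoc(r),'expect (10,10)')
"
```

```text
to (418, -268, 62) delta [0.4, -0.9, 92.7] yaw -0.0 at [417.7, -269.0, 154.7] h -0.0
(0.25290194153785706, 0.9824875593185425, (20, 0), (9, 11)) expect (10,10)
```

The bell is back within about 1 px (2–3 mm) of its start. The bottle is next.

>>> apply_moves(
  rows=[
    {"hand":1,"delta_pos":[0,0,40],"yaw":0},
    {"hand":1,"delta_pos":[0,0,70],"yaw":0},
    {"hand":1,"delta_pos":[0,0,88],"yaw":0},
    {"hand":1,"delta_pos":[0,0,92],"yaw":0},
    {"hand":1,"delta_pos":[0,0,92],"yaw":0},
    {"hand":-1,"delta_pos":[0,0,92],"yaw":0},
    {"hand":-1,"delta_pos":[0,0,92],"yaw":0},
    {"hand":-1,"delta_pos":[0,0,92],"yaw":0},
    {"hand":-1,"delta_pos":[0,0,92],"yaw":0},
  ],
)

```text
clock: 31.9
position: [419.2, -268.9, 64.7]
ee_rot: [1.0, 0.001, 0.002, 0.001]
contact_force: [1.0, 0.9, 1.6]
gripper_width: 45.1
grasp_force: 61.1
```

>>> apply_moves(
  rows=[
    {"hand":-1,"delta_pos":[0,0,-20],"yaw":0},
    {"hand":-1,"delta_pos":[0,0,-55],"yaw":0},
    {"hand":-1,"delta_pos":[0,-20,-80],"yaw":0},
    {"hand":-1,"delta_pos":[0,-55,-85],"yaw":0},
    {"hand":-1,"delta_pos":[0,-92,-85],"yaw":0},
    {"hand":-1,"delta_pos":[0,-130,-85],"yaw":0},
    {"hand":-1,"delta_pos":[0,-168,-85],"yaw":0},
    {"hand":-1,"delta_pos":[0,-206,-85],"yaw":0},
    {"hand":-1,"delta_pos":[0,-244,-85],"yaw":0},
    {"hand":-1,"delta_pos":[0,-282,-85],"yaw":0},
    {"hand":-1,"delta_pos":[15,-316,-85],"yaw":0},
    {"hand":-1,"delta_pos":[40,-344,-85],"yaw":0},
  ],
)

```text
clock: 32.9
position: [455.7, 77.2, 148.9]
ee_rot: [1.0, 0.002, -0.0, -0.0]
contact_force: [0.7, -0.1, -0.4]
gripper_width: 44.6
grasp_force: 61.6
```

>>> apply_moves(
  rows=[
    {"hand":-1,"delta_pos":[20,-10,0],"yaw":0},
    {"hand":-1,"delta_pos":[27,-12,0],"yaw":0},
    {"hand":-1,"delta_pos":[27,-12,0],"yaw":0},
    {"hand":-1,"delta_pos":[27,-12,30],"yaw":0},
    {"hand":-1,"delta_pos":[27,-12,60],"yaw":0},
    {"hand":-1,"delta_pos":[27,-12,78],"yaw":0},
    {"hand":-1,"delta_pos":[27,-12,85],"yaw":0},
    {"hand":-1,"delta_pos":[27,-12,87.5],"yaw":0},
    {"hand":-1,"delta_pos":[27,-12,87.5],"yaw":0},
  ],
)

```text
clock: 33.65
position: [483.2, 86.1, 61.8]
ee_rot: [1.0, 0.0, -0.001, 0.0]
contact_force: [-0.1, 0.2, -0.5]
gripper_width: 45.0
grasp_force: 61.8
```

>>> apply_moves(
  rows=[
    {"hand":-1,"delta_pos":[0,0,0],"yaw":0},
    {"hand":1,"delta_pos":[0,0,0],"yaw":0},
    {"hand":1,"delta_pos":[0,0,0],"yaw":0},
    {"hand":1,"delta_pos":[0,0,0],"yaw":0},
    {"hand":1,"delta_pos":[0,0,-25],"yaw":0},
    {"hand":1,"delta_pos":[0,0,-65],"yaw":0},
    {"hand":1,"delta_pos":[0,0,-105],"yaw":0},
    {"hand":1,"delta_pos":[0,-40,-130],"yaw":0},
    {"hand":1,"delta_pos":[0,-80,-130],"yaw":0},
    {"hand":1,"delta_pos":[0,-120,-130],"yaw":0},
    {"hand":1,"delta_pos":[0,-160,-130],"yaw":0},
    {"hand":1,"delta_pos":[0,-200,-130],"yaw":0},
  ],
)

```text
clock: 34.65
position: [483.9, 289.3, 191.2]
ee_rot: [1.0, 0.001, 0.0, -0.0]
contact_force: [1.5, -0.0, -0.5]
gripper_width: 85.3
grasp_force: 0.0
```

>>> apply_moves(
  rows=[
    {"hand":1,"delta_pos":[0,-80,0],"yaw":0},
    {"hand":1,"delta_pos":[0,-80,0],"yaw":0},
    {"hand":1,"delta_pos":[0,-80,0],"yaw":0},
    {"hand":1,"delta_pos":[0,-80,0],"yaw":0},
    {"hand":1,"delta_pos":[0,-80,0],"yaw":0},
    {"hand":1,"delta_pos":[0,-80,0],"yaw":0},
  ],
)

```text
clock: 35.15
position: [484.0, 366.3, 190.5]
ee_rot: [1.0, 0.0, -0.0, 0.0]
contact_force: [0.8, -0.3, 0.0]
gripper_width: 85.4
grasp_force: 0.0
```

```bash
python3 -c "
from h import *
im=imaging.get_image('top'); a=cv2.imread('pics/top0.png'); b=im['pixels'][:,:,::-1].copy()
for n,c in(('bell',(318,380)),('bottle',(264,300))):
  r=cv2.matchTemplate(b[255:335,c[0]-10:c[1]+10],a[265:325,c[0]:c[1]].copy(),cv2.TM_CCOEFF_NORMED); print(n,cv2.minMaxLoc(r)[1::2],'expect (10,10)')
save(im,'f1.png',(140,340,140,390),3)
print(read_state()['contact_force'])
"
```

```text
bell (0.9903708696365356, (9, 11)) expect (10,10)
bottle (0.9190435409545898, (10, 13)) expect (10,10)
[-0.09351209 -1.03525491 -0.01012782]
```

View pics/f1.png

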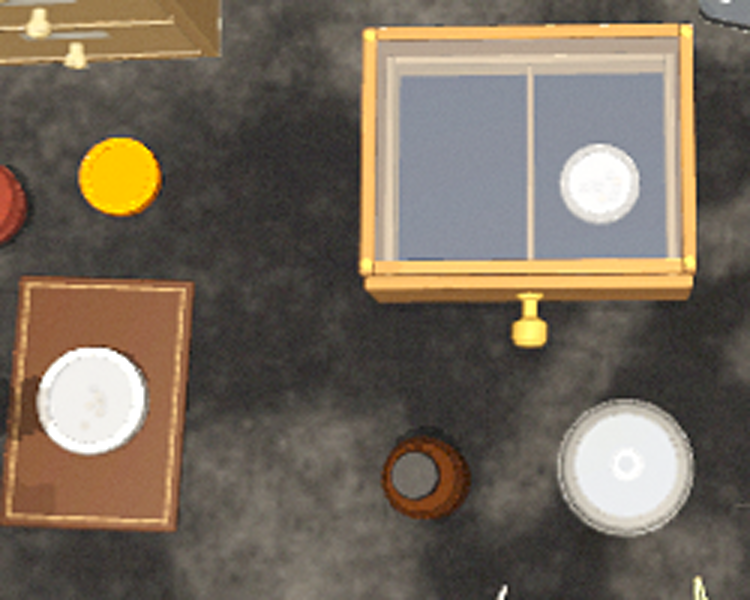

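The bell is about 3 mm and the bottle about 6 mm from their starts, both upright. The drawer is shut, both tins lie flat and in place, and the arm is clear, so I'll hand in.

```bash
python3 -c "
from h import *
print(workorder.job_done())"
```

```text
the job is handed in; nothing more can be done
None
```

The job is handed in: the large tin is on the middle of the pad, the small tin is in the shut drawer, and the bell and bottle are back within about 3 mm and 6 mm of where they stood; the verdict itself was not reported.

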